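# Seat the display case lid and hold its spring lock turned

### The job

On the shop counter, first press the display case's glass lid down until it is fully home on its seal. Then take the yellow-handled key from the walnut thimble stand, work it into the case's lock (the pins are sticky: push firmly and wiggle if it stalls) until its collar is flush on the lock face, and turn it a quarter turn clockwise against the return spring. Finish while still gripping the key and holding it turned, so that I can bolt the case from below; leave the other souvenirs where they are.

Things in the scene. Friction and masses are not known exactly. Their poses are not given: they have to be found in the camera images.
- case: Low walnut display case, fixed to the counter, 160 x 270 mm. Origin: centre on the counter. Along its own y axis lie a glass-lidded tray (centre y -45 mm, 160 x 180 mm) and a square lock post (78 x 78 mm, centre y +90 mm); z up. It may stand on either side, turned a little.
- lid_press (a point): Centre of the lid's upper surface, where a small 32 mm flat brass disc marks the place to push. The lid (160 x 180 mm, walnut frame, glass pane) slides straight down on the case; seated, this point is 70 mm above the counter.
- lid (a joint): How far the lid stands proud of its seat, in m: 0 fully home, up to 0.010. Starts 0.006 to 0.010. It takes about 6 N to push down and stays where it is pushed.
- lock_mouth (a point): Centre of the lock face, 75 mm up, on the lock's vertical axis; axes of the case. Brass plug 43 mm across, keyway straight down, 15.8 x 6.4 mm, 36 mm deep, 2 mm chamfer; its long side lies along case x while joint plug is 0. Two sprung pins, 8 and 17 mm down at the keyway's narrow ends, stick: each takes 10 to 20 N of steady push to pass.
- plug (a joint): Turn of the lock plug, rad: 0 at rest, grows clockwise seen from above, stop at 1.57 (a quarter turn). A spring returns it to 0 when let go; holding it at the stop takes about 0.11 N m. The key has about 0.1 rad of play in the keyway.
- key: Key upright, blade down, in the stand. Origin: centre of the underside of its round collar (22 mm across, 6 mm thick), z up. Flat yellow bow 6 to 42 mm above the origin, 30 mm wide (x), 10 mm thick (y): pinch it across the 10 mm. Steel blade below: 14 mm wide (x), 5 mm thick (y), 32 mm long, the last 11 mm tapering to 3 mm. Same after a half turn about z. 70 g.
- slot (a point): Centre of the mouth of the key slot in the top of the stand, 45 mm above the counter; axes of the stand. The key's collar rests on it and the slot's long side (16 mm) lies along the stand's x. The slot is 6.6 mm wide, so the key can lean and twist a little in it.
- stand: Fixed walnut block 130 mm long (its x), 56 mm wide, 45 mm high, origin at the centre of its foot. Key slot at x -40 mm; four thimbles 25 mm tall stand at x +20 and +50 mm.
- harp: Pewter harp figurine, 74 mm tall, loose bystander.
- stone: Polished green marble worry stone, 44 mm across, 16 mm high, loose bystander.
- cottage: Red ceramic cottage, 55 x 42 mm, 69 mm tall, loose bystander.
- thimble: Bone china thimble with shamrocks, 21 mm across, 25 mm tall, loose bystander.
- mug: Blue ceramic mug, 85 mm tall, loose bystander.
- tin: Round yellow tin with a red lid, 57 mm tall, loose bystander.
Mind the look-alikes: they are no part of the job. Several things look just like the stand: the one meant starts farthest to the robot's right.

How it is judged:
On the way, in this order (a step that is already met when the one before it is completed fails the run):
1. the lid is pressed fully home, the key still in the stand (value of joint lid below 0.0015 m and horizontal distance between key and slot below 0.01 m), for 0.2 s.
2. the key is in the lock to its collar, the plug not yet turned far (z of key in the frame of lock_mouth below 0.003 m and horizontal distance between key and lock_mouth below 0.004 m and angle between the z axis of key and the z axis of case, either way round below 0.12 rad and value of joint plug below 0.7 rad), for 0.1 s.
At the end, for the whole second after the job is handed in: Lid within 2 mm of home; key in the lock, upright, its collar within 3 mm of the lock face and 4 mm of its axis; plug turned at least 1.3 rad of its quarter turn; the fingers still gripping the key (value of joint lid below 0.002 m and z of key in the frame of lock_mouth below 0.003 m and horizontal distance between key and lock_mouth below 0.004 m and angle between the z axis of key and the z axis of case, either way round below 0.12 rad and value of joint plug above 1.3 rad and contact force between the fingers and key above 2 N); the arm keeps its last pose, push and grip.
It fails at once if a loose souvenir was moved more than 20 mm (distance of any of harp, stone, cottage, thimble, mug, tin from where it was at the start of the episode above 0.02 m).
It also fails if it takes over 64 s, if anything falls off the work surface, if the arm or the gripper's body presses on something with over 40 N, if the wrist force passes 120 N, or if a joint passes its speed limit or range.

### The arm

A 6-joint arm with a two-finger parallel gripper is mounted at the origin on the work surface. World frame = base frame: x ahead of the robot, y to its left, z up, the work surface at z = 0. Lengths are in m, angles in rad, forces in N, time in s.
With the tool pointing down it reaches from about 0.325 to 0.9 m from the base axis. Payload 6.1 kg.
Tool frame: the origin (TCP) lies between the finger pads; the fingertips stand 22 mm ahead of it and the grasp point (between the pads) lies 3 mm ahead of it; z points along the fingers, y is the line along which they close (so a half turn about z gives the same grasp; the last joint's range is limited). The gripper opens to 87 mm and grips with 3 to 60 N. Pads are 19 mm wide; open, the fingers measure 117 mm over their backs; the gripper's body (75 mm by 190 mm) begins 51 mm behind the grasp point.
Start: joints at [1.192, 0.22, 1.526, -0, 1.395, -0.126], TCP at [0.156, 0.605, 0.245] pointing down, gripper open.
Joint ranges: [-2.98, 2.98], [-0.91, 2.08], [0.09, 2.57], [-1.24, 4.39], [0.2, 2.65], [-2.68, 2.68]. Speed limits (rad/s): [2.57, 2.57, 3.01, 3.14, 3.14, 3.14].

### API

Orientations are given as a unit quaternion [x, y, z, w].
In Python, from rig import robot gives the robot as it stands.
- The arm moves only by the tool move_arm, never from a script. Its argument "targets" is a list of rows, each an object of numbers: "tx", "ty", "tz": the shift along the world's x, y, z in m; "twist": the turn about the world's z in degrees; "fingers": the opening, from -1 (shut) to 1 (fully open). In form: [{"tx": .., "ty": .., "tz": .., "twist": .., "fingers": ..}, ...]. A call has 1 to 12 rows; each row is the pose to reach, as a shift and turn from the pose commanded when the call began; what a row does not reach only later rows make up. A row lasts 1/8 s, in which the tool goes at most 62.5 mm and 10.7 degrees, less where a joint would pass 70% of its speed; a pose out of reach is approached as far as the arm can. A call with a gripper value outside its range is refused whole. The fingers move at their own pace and stop on an object; "grip_force" is the grip in N (left out, the last holds). Time passes only in rows, so rows that repeat a pose let the fingers close. It gives the time, the measured TCP pose, the force, the opening and the grip force at its end, in the units of the state.
- robot.observe(): the state, without advancing time (a new reading comes with each control period).
- robot.capture(name): name is "scene" or "top"; returns a dict with "pixels" (420x560x3 uint8, blue, green, red), "vfov" (degrees; the focal length in pixels is half the picture's height over the tangent of half this angle, whatever the lens; pixels are square), "cx", "cy" (the principal point, pixels), "dist_coeffs" ([k1, k2, p1, p2, k3] as OpenCV has them; the pictures are not rectified), "R" (3x3) and "t" (3): a world point X has camera coordinates R X + t. Camera axes: x right, y down, z forward; pixel columns grow to the right and rows downward; lengths in m; the calibration is good to about 2 mm. A picture is of the moment at which its call begins. There is no depth.
- robot.sign_off(): hands the job in; it is judged then, once.
The state is a dict: "clock": time; "joints": joint angles; "qvel": joint speeds; "joint_efforts": joint torques, N m; "tcp_pos": TCP position; "ee_rot": TCP orientation; "contact_force": force on the tool from outside, world axes, zero at the start; "moment": the same for the moment, N m; "gripper_width": opening from 0.0 (shut) to 1.0 (fully open); "grip_force": force on a finger pad.
Only numpy, scipy, OpenCV 4.12 (cv2) and the standard library are available. Lean on these libraries where they do the work, as an engineer would, in place of code of your own. Each camera call takes 0.05 s, during which the arm holds its last target. There are 200 camera calls.

## Working session

There is one attempt and no reset: what is moved stays moved. The work goes in short steps, Python scripts to look and compute and a tool call to move; the robot and the scene stay as the last step left them, time stands still between calls to the robot, and variables do not carry over. Pictures are saved under pics/ and viewed, at most 10 in all, crops included, and the job is handed in when it is done.

Besides the shell and the picture viewer there is one more tool, called after "Call:" by a JSON object that holds its "fn" and its "kwargs". move_arm: Moves the arm, as the interface text tells. Its arguments: {"type":"object","properties":{"targets":{"type":"array","items":{"type":"object","properties":{"tx":{"type":"number"},"ty":{"type":"number"},"tz":{"type":"number"},"twist":{"type":"number"},"fingers":{"type":"number"}}}},"grip_force":{"type":"number"}},"required":["targets"]}

```bash
mkdir -p pics; cat > h.py <<'E'
import cv2, numpy as np
from rig import robot
def cam(n):
    c=robot.capture(n); c['img']=np.array(c['pixels'],dtype=np.uint8)
    f=c['img'].shape[0]/2/np.tan(np.radians(c['vfov'])/2)
    c['K']=np.array([[f,0,c['cx']],[0,f,c['cy']],[0,0,1.]]); c['d']=np.array(c['dist_coeffs'],float)
    c['R']=np.array(c['R']); c['t']=np.array(c['t']); return c
def onplane(c,px,z):
    p=cv2.undistortPoints(np.array(px,float).reshape(-1,1,2),c['K'],c['d']).reshape(-1,2)
    r=np.c_[p,np.ones(len(p))]@c['R']; o=-c['R'].T@c['t']
    return o+r*((z-o[2])/r[:,2])[:,None]
def proj(c,X):
    return cv2.projectPoints(np.array(X,float).reshape(-1,3),cv2.Rodrigues(c['R'])[0],c['t'],c['K'],c['d'])[0].reshape(-1,2)
E
python3 - <<'E'
from h import *
for n in('scene','top'):
    c=cam(n); cv2.imwrite(f'pics/{n}0.png',c['img']); print(n,-c['R'].T@c['t'],c['R'][2],c['K'][0,0])
print(robot.observe())
E
```

```text
scene [1.25029691 0.60631729 1.20011092] [-0.46777447 -0.40628849 -0.78493102] 534.8884387931247
top [0.36196744 0.04158097 1.45923573] [ 0.12844901 -0.01104681 -0.99165459] 444.72219914427416
{'clock': 0.1, 'joints': array([ 1.19189549e+00,  2.21156560e-01,  1.52750898e+00, -5.55588349e-06,
        1.39469509e+00, -1.26093200e-01]), 'qvel': array([-0.00020707, -0.00322583, -0.00190964,  0.00012514,  0.00124494,
        0.00017024]), 'joint_efforts': array([ 1.87738260e-03, -4.95948637e+01, -3.88522840e+01,  7.03382702e-02,
        5.15308371e-02, -1.38089177e-05]), 'tcp_pos': array([0.15613248, 0.60464133, 0.24353436]), 'ee_rot': array([ 1.26066942e-01,  9.92021343e-01, -8.56638254e-04, -2.18191528e-04]), 'contact_force': array([ 0.19210111,  0.2328851 , -0.06066567]), 'moment': array([ 0.05699881,  0.02996985, -0.01634535]), 'grip_force': 0.0, 'gripper_width': 0.9986675168927045}
```

View pics/top0.png

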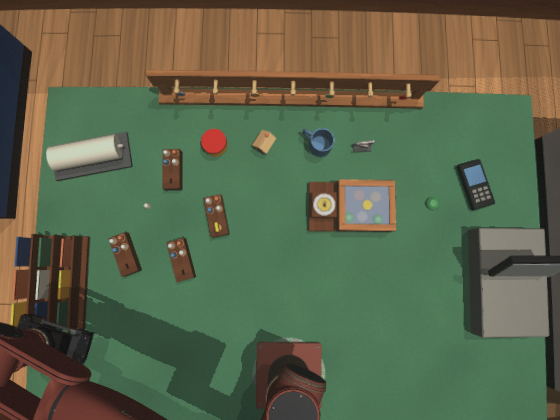

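View pics/scene0.png

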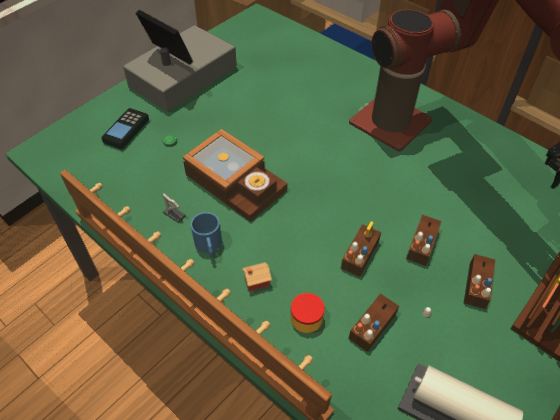

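The top view shows four stand look-alikes at about (172,169), (216,216), (181,259) and (124,254). The robot's right is image right, so the stand at (216,216) is the one meant. It also holds the yellow key. The case lock is at about (323,204) and the lid disc at (367,205).

```bash
python3 - <<'E'
from h import *
a=cv2.imread('pics/top0.png'); b=cv2.imread('pics/scene0.png')
z=lambda i,x,y,w,h:cv2.resize(i[y:y+h,x:x+w],(400,300),interpolation=cv2.INTER_CUBIC)
cv2.imwrite('pics/crop0.png',np.vstack([np.hstack([z(a,296,166,112,84),z(a,176,180,88,66)]),np.hstack([z(b,170,125,128,96),z(b,320,210,88,66)])]))
E
```

```text
(no output)
```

View pics/crop0.png

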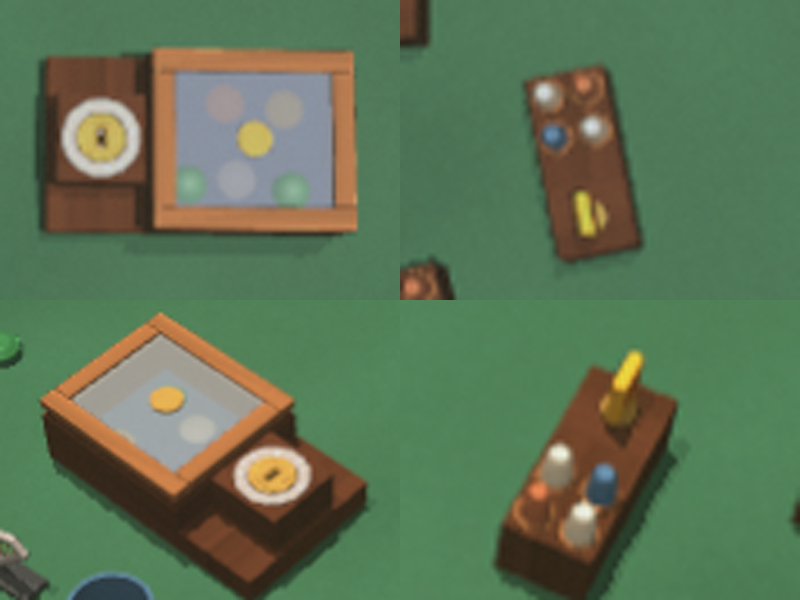

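The crop confirms it: this stand holds the yellow key, and the thimbles are at its far end (+x). The lock post is on the robot-left side of the lid. Next I measure.

```bash
cat > m.py <<'E'
from h import *
def comp(mask,near):
    n,l,s,ce=cv2.connectedComponentsWithStats(mask.astype(np.uint8)); 
    i=1+np.argmin(np.hypot(*(ce[1:]-near).T)+1e3*(s[1:,4]<8)); return l==i
def cen(m): ys,xs=np.nonzero(m); return np.array([[xs.mean(),ys.mean()]])
def rect(c,m,z):
    q=cv2.findContours(m.astype(np.uint8),cv2.RETR_EXTERNAL,cv2.CHAIN_APPROX_NONE)[0][0]
    P=onplane(c,q.reshape(-1,2),z)[:,:2]
    return cv2.minAreaRect((P*1000).astype(np.float32))
def hsv(c): return [x.astype(int) for x in cv2.split(cv2.cvtColor(c['img'],cv2.COLOR_BGR2HSV))]
E
python3 - <<'E'
from m import *
T,S=cam('top'),cam('scene')
for nm,c,lock,disc,lid,key in(('top',T,(323,204),(367,205),(367,205),(217,227)),('scene',S,(257,181),(223,157),(223,157),(369,228))):
    h,s,v=hsv(c)
    w=comp((s<60)&(v>150),lock); w=cv2.fillConvexPoly(np.zeros(w.shape,np.uint8),cv2.convexHull(np.argwhere(w)[:,::-1].astype(np.int32)),1)
    print(nm,'lock',w.sum(),onplane(c,cen(w),.075))
    d=comp((h>15)&(h<32)&(s>100)&(v>140),disc); print('disc',d.sum(),cen(d),onplane(c,cen(d),.078))
    o=comp((h>4)&(h<18)&(s>110)&(v>130),lid); print('lid',o.sum(),rect(c,o,.078))
    k=comp((h>22)&(h<34)&(s>150)&(v>110),key); print('key',k.sum(),cen(k)); 
    print(rect(c,k,.087) if nm=='top' else onplane(c,cen(k),.075))
    g=(h>45)&(h<90); st=comp(~g,(216,216) if nm=='top' else (362,249)); print('stand',st.sum(),rect(c,st,.045))
E
```

```text
top lock 384 [[ 0.54003623 -0.10205925  0.075     ]]
disc 63 [[366.88888889 204.33333333]] [[ 0.54044866 -0.23746471  0.078     ]]
lid 1087 ((539.217041015625, -237.98382568359375), (177.32981872558594, 159.11175537109375), 89.79962158203125)
key 32 [[215.90625 226.5625 ]]
((463.7678527832031, 233.07064819335938), (28.637516021728516, 9.683566093444824), 12.980067253112793)
stand 773 ((502.5437927246094, 241.0355224609375), (132.65533447265625, 60.264949798583984), 12.23091983795166)
scene lock 354 [[ 0.54066817 -0.10149982  0.075     ]]
disc 71 [[222.91549296 156.3943662 ]] [[ 0.53891752 -0.23801648  0.078     ]]
lid 958 ((539.4358520507812, -237.6490936279297), (178.63870239257812, 159.19424438476562), 89.99042510986328)
key 21 [[369.71428571 224.66666667]]
[[0.45536392 0.2270727  0.075     ]]
stand 1193 ((505.03790283203125, 243.55673217773438), (179.15582275390625, 63.39408493041992), 12.441871643066406)
```

Call:
{"fn": "move_arm", "kwargs": {"targets": [{"tx":0.384,"ty":-0.842,"tz":0,"twist":0,"fingers":-1},{"tx":0.384,"ty":-0.842,"tz":0,"twist":0,"fingers":-1},{"tx":0.384,"ty":-0.842,"tz":0,"twist":0,"fingers":-1},{"tx":0.384,"ty":-0.842,"tz":0,"twist":0,"fingers":-1},{"tx":0.384,"ty":-0.842,"tz":0,"twist":0,"fingers":-1},{"tx":0.384,"ty":-0.842,"tz":0,"twist":0,"fingers":-1},{"tx":0.384,"ty":-0.842,"tz":0,"twist":0,"fingers":-1},{"tx":0.384,"ty":-0.842,"tz":0,"twist":0,"fingers":-1},{"tx":0.384,"ty":-0.842,"tz":0,"twist":0,"fingers":-1},{"tx":0.384,"ty":-0.842,"tz":0,"twist":0,"fingers":-1},{"tx":0.384,"ty":-0.842,"tz":0,"twist":0,"fingers":-1},{"tx":0.384,"ty":-0.842,"tz":0,"twist":0,"fingers":-1}], "grip_force": 10}}

```text
clock: 1.7
tcp_pos: [0.4681, -0.0794, 0.2447]
ee_rot: [0.126, 0.992, 0.0, 0.0]
contact_force: [0.9, 1.0, -0.2]
gripper_width: 0.007
grip_force: 0.0
```

Call:
{"fn": "move_arm", "kwargs": {"targets": [{"tx":0.025,"ty":-0.055,"tz":0,"twist":0,"fingers":-1},{"tx":0.05,"ty":-0.11,"tz":0,"twist":0,"fingers":-1},{"tx":0.073,"ty":-0.158,"tz":-0.02,"twist":0,"fingers":-1},{"tx":0.073,"ty":-0.158,"tz":-0.07,"twist":0,"fingers":-1},{"tx":0.073,"ty":-0.158,"tz":-0.12,"twist":0,"fingers":-1},{"tx":0.073,"ty":-0.158,"tz":-0.135,"twist":0,"fingers":-1},{"tx":0.073,"ty":-0.158,"tz":-0.135,"twist":0,"fingers":-1}]}}

```text
clock: 2.58
tcp_pos: [0.5402, -0.2349, 0.1091]
ee_rot: [0.126, 0.992, 0.0, -0.001]
contact_force: [0.1, 0.2, 1.0]
gripper_width: 0.006
grip_force: 0.0
```

```bash
python3 - <<'E'
from h import *
o=robot.observe(); print(o['tcp_pos'],o['contact_force'])
c=cam('scene'); b=c['img']; cv2.imwrite('pics/s1.png',cv2.resize(b[100:250,150:350],(800,600),interpolation=cv2.INTER_CUBIC))
E
```

```text
[ 0.54016213 -0.23491753  0.10914122] [0.14731928 0.22425221 0.96952527]
```

View pics/s1.png

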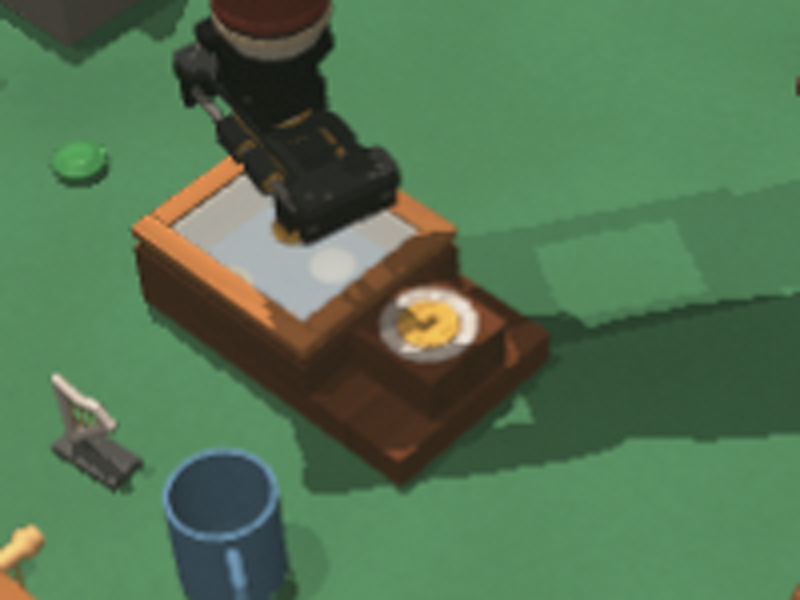

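The fingers stand over the disc, at crop (290,235). Now I press.

Call:
{"fn": "move_arm", "kwargs": {"targets": [{"tx":0,"ty":-0.002,"tz":-0.008,"twist":0,"fingers":-1},{"tx":0,"ty":-0.002,"tz":-0.012,"twist":0,"fingers":-1},{"tx":0,"ty":-0.002,"tz":-0.016,"twist":0,"fingers":-1},{"tx":0,"ty":-0.002,"tz":-0.019,"twist":0,"fingers":-1},{"tx":0,"ty":-0.002,"tz":-0.019,"twist":0,"fingers":-1}]}}

```text
clock: 3.25
tcp_pos: [0.542, -0.2383, 0.0924]
ee_rot: [0.126, 0.992, -0.001, 0.002]
contact_force: [2.2, -2.1, 4.3]
gripper_width: 0.004
grip_force: 2.2
```

Call:
{"fn": "move_arm", "kwargs": {"targets": [{"tx":0,"ty":0,"tz":-0.002,"twist":0,"fingers":-1},{"tx":0,"ty":0,"tz":-0.003,"twist":0,"fingers":-1},{"tx":0,"ty":0,"tz":-0.003,"twist":0,"fingers":-1},{"tx":0,"ty":0,"tz":-0.003,"twist":0,"fingers":-1}]}}

```text
clock: 3.75
tcp_pos: [0.5421, -0.2383, 0.0922]
ee_rot: [0.126, 0.992, -0.001, 0.002]
contact_force: [-7.2, 3.1, 22.7]
gripper_width: 0.006
grip_force: 11.5
```

Force rose with no further travel, so the lid is on its seat. On to the key.

Call:
{"fn": "move_arm", "kwargs": {"targets": [{"tx":0,"ty":0,"tz":0.06,"twist":0,"fingers":-1},{"tx":-0.01,"ty":0.03,"tz":0.11,"twist":0,"fingers":0},{"tx":-0.02,"ty":0.09,"tz":0.12,"twist":5,"fingers":0},{"tx":-0.03,"ty":0.15,"tz":0.12,"twist":10,"fingers":0},{"tx":-0.04,"ty":0.21,"tz":0.12,"twist":15,"fingers":0},{"tx":-0.05,"ty":0.27,"tz":0.12,"twist":20,"fingers":0},{"tx":-0.06,"ty":0.33,"tz":0.12,"twist":25,"fingers":0},{"tx":-0.07,"ty":0.39,"tz":0.12,"twist":27,"fingers":0},{"tx":-0.076,"ty":0.45,"tz":0.12,"twist":27,"fingers":0},{"tx":-0.076,"ty":0.47,"tz":0.1,"twist":27,"fingers":0},{"tx":-0.076,"ty":0.47,"tz":0.065,"twist":27,"fingers":0},{"tx":-0.076,"ty":0.47,"tz":0.065,"twist":27,"fingers":0}]}}

```text
clock: 5.25
tcp_pos: [0.4618, 0.2323, 0.1497]
ee_rot: [-0.109, 0.994, -0.001, -0.003]
contact_force: [0.2, 0.5, 0.0]
gripper_width: 0.499
grip_force: 0.0
```

```bash
python3 - <<'E'
from m import *
o=robot.observe(); print(o['tcp_pos'],o['ee_rot'],o['contact_force'],o['joints'])
S=cam('scene'); T=cam('top')
z=lambda i,x,y,w,h:cv2.resize(i[y:y+h,x:x+w],(400,300),interpolation=cv2.INTER_CUBIC)
cv2.imwrite('pics/s2.png',np.hstack([z(S['img'],310,170,120,90),z(S['img'],170,125,128,96)]))
h,s,v=hsv(S)
d=comp((h>15)&(h<32)&(s>100)&(v>140),(223,157)); print(d.sum(),cen(d),[proj(S,[.540,-.2378,q]) for q in(.07,.08)])
E
```

```text
[0.46184541 0.23234262 0.14973926] [-1.09454348e-01  9.93986225e-01 -6.83985023e-04 -3.26519475e-03] [0.20476061 0.47139286 0.04090788] [ 3.13491193e-01  5.79280661e-02  1.89246010e+00 -1.91670250e-05
  1.19787660e+00 -1.47664748e+00]
69 [[223.15942029 158.66666667]] [array([[222.9148322 , 158.53929413]]), array([[222.65031912, 156.14944222]])]
```

View pics/s2.png

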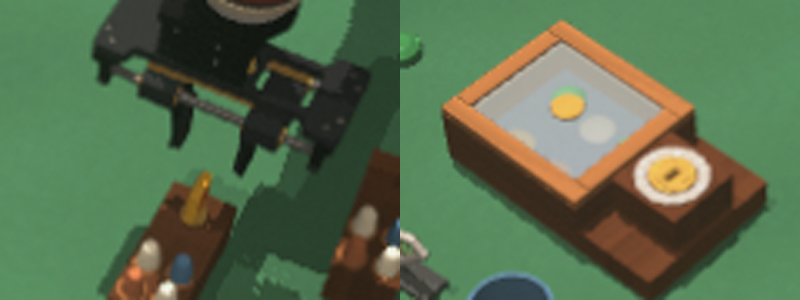

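The lid disc has dropped to its home height. The open fingers straddle the key, which is at crop (200,195). I go down and grip.

Call:
{"fn": "move_arm", "kwargs": {"targets": [{"tx":0.002,"ty":0.001,"tz":-0.03,"twist":0,"fingers":0},{"tx":0.002,"ty":0.001,"tz":-0.06,"twist":0,"fingers":0},{"tx":0.002,"ty":0.001,"tz":-0.074,"twist":0,"fingers":0},{"tx":0.002,"ty":0.001,"tz":-0.074,"twist":0,"fingers":0},{"tx":0.002,"ty":0.001,"tz":-0.074,"twist":0,"fingers":-1},{"tx":0.002,"ty":0.001,"tz":-0.074,"twist":0,"fingers":-1},{"tx":0.002,"ty":0.001,"tz":-0.074,"twist":0,"fingers":-1},{"tx":0.002,"ty":0.001,"tz":-0.074,"twist":0,"fingers":-1}], "grip_force": 20}}

```text
clock: 6.35
tcp_pos: [0.4667, 0.2338, 0.0789]
ee_rot: [-0.109, 0.994, -0.0, 0.0]
contact_force: [0.6, -4.3, 2.8]
gripper_width: 0.127
grip_force: 1.9
```

Call:
{"fn": "move_arm", "kwargs": {"targets": [{"tx":0,"ty":0,"tz":0,"twist":0,"fingers":-1},{"tx":0,"ty":0,"tz":0,"twist":0,"fingers":-1},{"tx":0,"ty":0,"tz":0,"twist":0,"fingers":-1}], "grip_force": 50}}

```text
clock: 6.72
tcp_pos: [0.4669, 0.2331, 0.0788]
ee_rot: [-0.109, 0.994, -0.001, 0.0]
contact_force: [0.7, -5.0, 2.5]
gripper_width: 0.108
grip_force: 50.0
```

Call:
{"fn": "move_arm", "kwargs": {"targets": [{"tx":0,"ty":0,"tz":0.02,"twist":0,"fingers":-1},{"tx":0,"ty":0,"tz":0.05,"twist":0,"fingers":-1},{"tx":0,"ty":0,"tz":0.1,"twist":0,"fingers":-1},{"tx":0,"ty":0,"tz":0.1,"twist":0,"fingers":-1}]}}

```text
clock: 7.22
tcp_pos: [0.4692, 0.2352, 0.183]
ee_rot: [-0.109, 0.994, 0.001, 0.004]
contact_force: [0.1, 0.9, 0.4]
gripper_width: 0.114
grip_force: 50.0
```

```bash
python3 - <<'E'
from h import *
o=robot.observe(); print(o['tcp_pos'],o['ee_rot'],o['contact_force'],o['gripper_width'],o['moment'])
E
```

```text
[0.46918871 0.23523414 0.183046  ] [-0.10904937  0.99402696  0.0014248   0.00407562] [0.11464599 0.92203674 0.40256627] 0.11420737048749709 [0.01770299 0.00020885 0.05966334]
```

Call:
{"fn": "move_arm", "kwargs": {"targets": [{"tx":0.012,"ty":-0.05,"tz":0,"twist":-2,"fingers":-1},{"tx":0.024,"ty":-0.105,"tz":0,"twist":-4,"fingers":-1},{"tx":0.036,"ty":-0.16,"tz":0,"twist":-6,"fingers":-1},{"tx":0.048,"ty":-0.215,"tz":0,"twist":-8,"fingers":-1},{"tx":0.06,"ty":-0.27,"tz":0,"twist":-11,"fingers":-1},{"tx":0.07,"ty":-0.31,"tz":-0.01,"twist":-12.5,"fingers":-1},{"tx":0.074,"ty":-0.336,"tz":-0.02,"twist":-12.5,"fingers":-1},{"tx":0.074,"ty":-0.336,"tz":-0.02,"twist":-12.5,"fingers":-1},{"tx":0.074,"ty":-0.336,"tz":-0.02,"twist":-12.5,"fingers":-1}]}}

```text
clock: 8.35
tcp_pos: [0.54, -0.1013, 0.1577]
ee_rot: [-0.0, 1.0, 0.001, -0.001]
contact_force: [1.0, 0.5, -1.0]
gripper_width: 0.107
grip_force: 50.0
```

```bash
python3 - <<'E'
from m import *
o=robot.observe(); print(o['tcp_pos'],o['ee_rot'],o['contact_force'])
S=cam('scene'); T=cam('top')
z=lambda i,x,y,w,h:cv2.resize(i[y:y+h,x:x+w],(400,600),interpolation=cv2.INTER_CUBIC)
cv2.imwrite('pics/s3.png',np.hstack([z(S['img'],230,125,60,90),z(T['img'],293,160,60,90)]))
p=o['tcp_pos']; print(proj(S,[p+[0,0,-.034-q] for q in(0,.032)]),proj(S,[[.5403,-.1018,.075]]))
E
```

```text
[ 0.53997743 -0.1013264   0.1576564 ] [-8.30262427e-05  9.99999504e-01  6.86072527e-04 -7.17268508e-04] [ 0.97925537  0.50369645 -1.00205304]
[[256.40605382 168.74696651]
 [256.74228424 176.5791204 ]] [[256.71197454 180.53478405]]
```

View pics/s3.png

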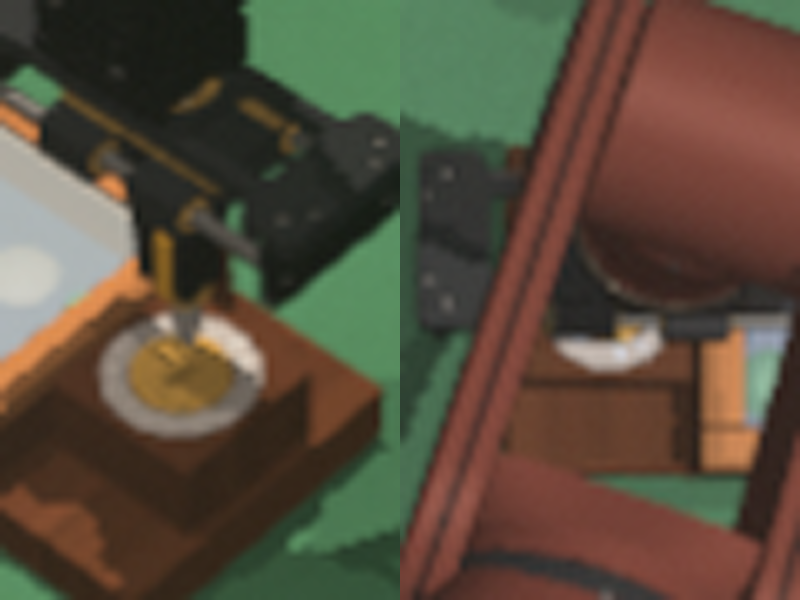

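The blade tip sits just above the far rim of the plug, at about scene (257.7,174.9). I cast that pixel to the tip height.

```bash
python3 - <<'E'
from m import *
S=cam('scene')
print(onplane(S,[[257.6,174.9],[258,175.3]],.0917), proj(S,[[.540,-.1013,.0917],[.537,-.1013,.0917]]))
print(proj(S,[[.540,-.1013,.1237],[.537,-.1013,.1237]]))
h,s,v=hsv(S)
for y in range(164,180): print(y,*['%3d/%3d/%3d'%(h[y,x],s[y,x],v[y,x]) for x in range(250,264)])
E
```

```text
[[ 0.53379467 -0.10382246  0.0917    ]
 [ 0.53415436 -0.10195934  0.0917    ]] [[256.74322315 176.57779749]
 [257.47751278 175.98123754]]
[[256.40699609 168.74532514]
 [257.15407852 168.1463956 ]]
164  13/159/148  30/ 48/ 32  19/112/ 48  18/174/101  19/188/130  18/173/100  26/ 53/ 34  30/ 36/ 28  35/ 57/ 27  36/ 46/ 28  40/ 53/ 29  36/ 44/ 29  35/ 53/ 29  14/103/ 42
165  13/163/166  17/ 89/ 46  20/117/ 48  19/177/ 98  19/187/131  19/175/102  23/103/ 42  36/ 43/ 30  35/ 53/ 29  40/ 51/ 30  36/ 44/ 29  35/ 55/ 28  40/ 53/ 29  16/106/ 41
166  13/161/181  13/151/113  14/141/ 83  18/173/100  19/188/129  18/175/102  21/ 97/ 42  30/ 46/ 28  35/ 51/ 30  35/ 55/ 28  35/ 53/ 29  35/ 53/ 29  24/ 77/ 33  15/104/ 44
167  13/162/201  13/160/175  14/157/133  18/174/113  19/187/128  19/177/101  22/ 93/ 41  36/ 44/ 29  36/ 44/ 29  30/ 36/ 28  24/ 94/ 38  21/108/ 45  15/117/ 48  14/120/ 49
168  13/160/186  13/160/174  13/160/140  16/169/116  18/186/126  19/175/102  20/119/ 47  35/ 51/ 30  40/ 51/ 30  22/ 96/ 40  19/135/ 68  18/143/ 73  16/130/ 57  13/117/ 50
169  13/159/168  13/157/128  13/148/ 93  13
[... 1148 characters left out ...]
  15/ 41/207
176  17/ 46/128  17/ 65/113  18/113/135  18/146/147  18/164/165  18/163/161  18/157/130  17/125/120  18/109/119  18/153/177  18/165/205  18/141/211  17/ 96/215  15/ 55/208
177  16/ 78/140  18/133/138  18/160/131  18/162/142  18/164/179  18/165/182  18/164/154  18/160/148  18/161/135  18/160/140  19/161/138  18/165/168  18/153/197  17/ 90/203
178  18/127/150  18/163/158  18/162/151  18/161/138  18/158/126  18/165/167  18/165/172  18/161/144  18/160/131  18/157/120  18/157/120  18/159/119  18/159/119  18/124/161
179  18/156/154  18/162/154  18/161/155  18/163/155  18/160/143  18/159/128  19/161/146  18/161/138  18/160/115  18/157/117  18/158/118  18/158/118  18/158/118  18/159/119
```

Key centre sits about 3.5 mm toward -x of the TCP, and the grasp numbers agree with the picture. I correct and descend.

Call:
{"fn": "move_arm", "kwargs": {"targets": [{"tx":0.004,"ty":-0.0005,"tz":0,"twist":0,"fingers":-1},{"tx":0.004,"ty":-0.0005,"tz":-0.01,"twist":0,"fingers":-1},{"tx":0.004,"ty":-0.0005,"tz":-0.017,"twist":0,"fingers":-1},{"tx":0.004,"ty":-0.0005,"tz":-0.021,"twist":0,"fingers":-1},{"tx":0.004,"ty":-0.0005,"tz":-0.021,"twist":0,"fingers":-1}]}}

```text
clock: 9.12
tcp_pos: [0.5441, -0.1028, 0.1368]
ee_rot: [-0.0, 1.0, 0.0, -0.001]
contact_force: [-0.8, -0.9, -1.4]
gripper_width: 0.116
grip_force: 50.0
```

Call:
{"fn": "move_arm", "kwargs": {"targets": [{"tx":0,"ty":0.0005,"tz":-0.003,"twist":0,"fingers":-1},{"tx":0,"ty":0.0005,"tz":-0.006,"twist":0,"fingers":-1},{"tx":0,"ty":0.0005,"tz":-0.009,"twist":0,"fingers":-1},{"tx":0,"ty":0.0005,"tz":-0.009,"twist":0,"fingers":-1}]}}

```text
clock: 9.62
tcp_pos: [0.5441, -0.1027, 0.1286]
ee_rot: [-0.0, 1.0, -0.0, -0.001]
contact_force: [-3.8, -3.7, 2.2]
gripper_width: 0.113
grip_force: 50.0
```

Call:
{"fn": "move_arm", "kwargs": {"targets": [{"tx":-0.001,"ty":-0.001,"tz":-0.003,"twist":0,"fingers":-1},{"tx":-0.001,"ty":-0.001,"tz":-0.006,"twist":0,"fingers":-1},{"tx":-0.001,"ty":-0.001,"tz":-0.009,"twist":0,"fingers":-1},{"tx":-0.001,"ty":-0.001,"tz":-0.009,"twist":0,"fingers":-1}]}}

```text
clock: 10.12
tcp_pos: [0.5432, -0.1031, 0.122]
ee_rot: [-0.0, 1.0, 0.0, -0.001]
contact_force: [-11.4, 1.4, 21.2]
gripper_width: 0.11
grip_force: 50.0
```

Call:
{"fn": "move_arm", "kwargs": {"targets": [{"tx":-0.001,"ty":0,"tz":-0.001,"twist":0,"fingers":-1},{"tx":-0.0015,"ty":0,"tz":-0.002,"twist":1,"fingers":-1},{"tx":-0.0015,"ty":0,"tz":-0.002,"twist":-1,"fingers":-1},{"tx":-0.0015,"ty":0,"tz":-0.002,"twist":0,"fingers":-1}]}}

```text
clock: 10.62
tcp_pos: [0.5423, -0.1033, 0.1191]
ee_rot: [-0.0, 1.0, -0.0, 0.0]
contact_force: [-4.2, -1.1, 9.1]
gripper_width: 0.11
grip_force: 50.0
```

Call:
{"fn": "move_arm", "kwargs": {"targets": [{"tx":-0.0005,"ty":0,"tz":-0.003,"twist":1,"fingers":-1},{"tx":-0.0005,"ty":0,"tz":-0.005,"twist":-1,"fingers":-1},{"tx":-0.0005,"ty":0,"tz":-0.006,"twist":1,"fingers":-1},{"tx":-0.0005,"ty":0,"tz":-0.006,"twist":0,"fingers":-1}], "grip_force": 60}}

```text
clock: 11.12
tcp_pos: [0.5436, -0.1036, 0.1141]
ee_rot: [-0.0, 1.0, -0.001, 0.002]
contact_force: [-0.8, -1.5, 10.8]
gripper_width: 0.111
grip_force: 60.0
```

Call:
{"fn": "move_arm", "kwargs": {"targets": [{"tx":0,"ty":0,"tz":-0.003,"twist":1,"fingers":-1},{"tx":0,"ty":0,"tz":-0.005,"twist":-1,"fingers":-1},{"tx":0,"ty":0,"tz":-0.006,"twist":1,"fingers":-1},{"tx":0,"ty":0,"tz":-0.006,"twist":0,"fingers":-1}]}}

```text
clock: 11.62
tcp_pos: [0.5437, -0.1037, 0.1085]
ee_rot: [-0.0, 1.0, -0.001, 0.002]
contact_force: [-3.1, -1.3, 15.5]
gripper_width: 0.11
grip_force: 60.0
```

```bash
python3 - <<'E'
from m import *
o=robot.observe(); print(o['tcp_pos'],o['ee_rot'],o['contact_force'],o['moment'])
S=cam('scene')
cv2.imwrite('pics/s4.png',cv2.resize(S['img'][135:210,220:295],(600,600),interpolation=cv2.INTER_CUBIC))
E
```

```text
[ 0.54369263 -0.10374359  0.10848104] [-1.29700580e-04  9.99996719e-01 -5.88448792e-04  2.48974411e-03] [-3.10309515 -1.27247608 15.50054176] [-0.06823169  0.46949399  0.07511605]
```

View pics/s4.png

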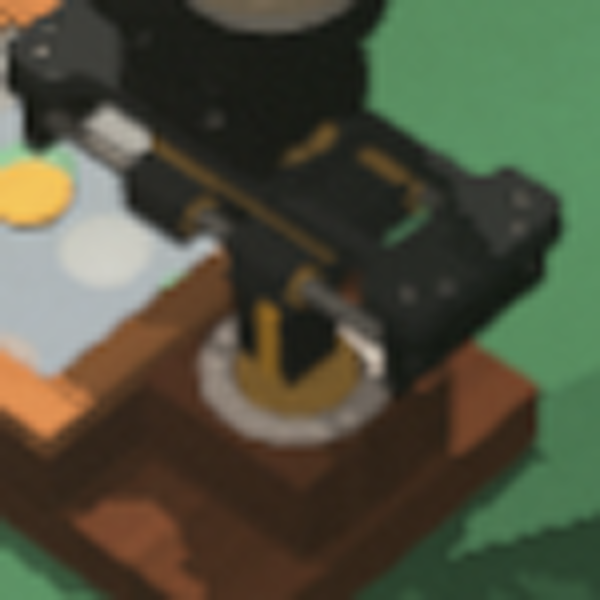

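The collar looks close to the lock face, about crop (270,360). I push a little more to feel for a hard stop, in case the key slipped in the grip.

Call:
{"fn": "move_arm", "kwargs": {"targets": [{"tx":-0.0005,"ty":0,"tz":-0.001,"twist":1,"fingers":-1},{"tx":-0.0005,"ty":0,"tz":-0.002,"twist":-1,"fingers":-1},{"tx":-0.0005,"ty":0,"tz":-0.002,"twist":0,"fingers":-1},{"tx":-0.0005,"ty":0,"tz":-0.002,"twist":0,"fingers":-1}]}}

```text
clock: 12.18
tcp_pos: [0.5438, -0.1037, 0.1084]
ee_rot: [-0.0, 1.0, -0.001, 0.003]
contact_force: [-6.7, 0.3, 26.7]
gripper_width: 0.109
grip_force: 60.0
```

Hard stop at 26.7 N, at the depth expected for a flush collar. I turn about the lock axis.

Call:
{"fn": "move_arm", "kwargs": {"targets": [{"tx":0,"ty":-0.0005,"tz":0,"twist":-9,"fingers":-1},{"tx":-0.0002,"ty":-0.0011,"tz":0,"twist":-18,"fingers":-1},{"tx":-0.0004,"ty":-0.0016,"tz":0,"twist":-27,"fingers":-1},{"tx":-0.0007,"ty":-0.0021,"tz":0,"twist":-36,"fingers":-1},{"tx":-0.001,"ty":-0.0025,"tz":0,"twist":-45,"fingers":-1},{"tx":-0.001,"ty":-0.0025,"tz":0,"twist":-45,"fingers":-1}]}}

```text
clock: 12.92
tcp_pos: [0.5427, -0.107, 0.1084]
ee_rot: [0.383, 0.924, -0.0, 0.003]
contact_force: [-8.0, -1.1, 26.3]
gripper_width: 0.11
grip_force: 60.0
```

Call:
{"fn": "move_arm", "kwargs": {"targets": [{"tx":-0.0006,"ty":-0.0003,"tz":0,"twist":-9,"fingers":-1},{"tx":-0.0011,"ty":-0.0006,"tz":0,"twist":-18,"fingers":-1},{"tx":-0.0017,"ty":-0.0008,"tz":0,"twist":-27,"fingers":-1},{"tx":-0.0023,"ty":-0.001,"tz":0,"twist":-36,"fingers":-1},{"tx":-0.003,"ty":-0.001,"tz":0,"twist":-45,"fingers":-1},{"tx":-0.0033,"ty":-0.001,"tz":0,"twist":-51,"fingers":-1},{"tx":-0.0033,"ty":-0.001,"tz":0,"twist":-51,"fingers":-1},{"tx":-0.0033,"ty":-0.001,"tz":0,"twist":-51,"fingers":-1}]}}

```text
clock: 13.92
tcp_pos: [0.539, -0.1084, 0.1084]
ee_rot: [0.743, 0.669, 0.001, 0.003]
contact_force: [-9.1, -2.9, 27.7]
gripper_width: 0.113
grip_force: 60.0
```

```bash
python3 - <<'E'
from m import *
o=robot.observe(); print(o['tcp_pos'],o['ee_rot'],o['contact_force'],o['moment'])
S=cam('scene'); T=cam('top')
z=lambda i,x,y,w,h:cv2.resize(i[y:y+h,x:x+w],(400,400),interpolation=cv2.INTER_CUBIC)
cv2.imwrite('pics/s5.png',np.hstack([z(S['img'],225,145,60,60),z(T['img'],293,174,60,60)]))
E
```

```text
[ 0.53899061 -0.10842476  0.10837756] [7.42865474e-01 6.69434088e-01 6.38236353e-04 2.91242823e-03] [-9.13127246 -2.85098696 27.70384326] [-0.7604584   1.80677383  0.11010778]
```

View pics/s5.png

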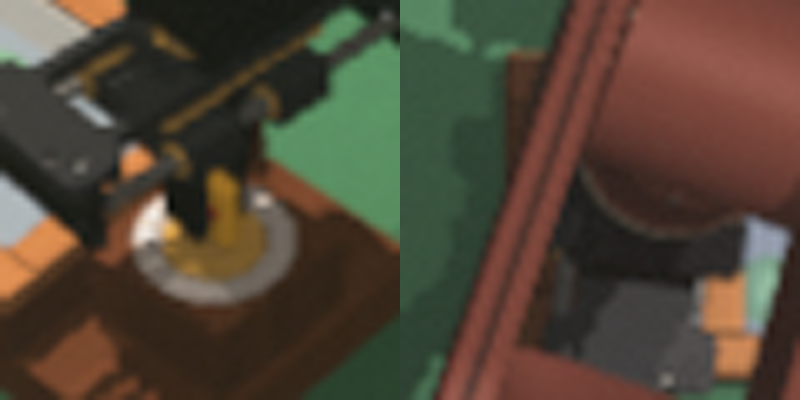

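The bow has turned with the fingers and the yaw moment is 0.11 N m. A few degrees more should confirm the stop.

Call:
{"fn": "move_arm", "kwargs": {"targets": [{"tx":-0.0002,"ty":0,"tz":0,"twist":-4,"fingers":-1},{"tx":-0.0002,"ty":0,"tz":0,"twist":-4,"fingers":-1},{"tx":-0.0002,"ty":0,"tz":0,"twist":-4,"fingers":-1}]}}

```text
clock: 14.4
tcp_pos: [0.5386, -0.1084, 0.1083]
ee_rot: [0.766, 0.643, 0.001, 0.003]
contact_force: [-9.8, -3.0, 26.7]
gripper_width: 0.112
grip_force: 60.0
```

```bash
python3 - <<'E'
from h import *
o=robot.observe(); print(o['tcp_pos'],o['ee_rot'],o['contact_force'],o['moment'],o['grip_force'])
E
```

```text
[ 0.53857844 -0.10835487  0.10833481] [7.65609255e-01 6.43300014e-01 5.38554695e-04 2.69632297e-03] [-9.75278999 -2.96648598 26.65161982] [-0.73376351  1.91921745  0.3929667 ] 60.00943059101701
```

The moment jumped to 0.39 N m, so the plug is at its stop, and the grip is firm.

```bash
python3 -c "
from rig import robot
print(robot.sign_off())"
```

```text
the job is handed in; nothing more can be done
None
```

The job is handed in: the lid is home, and the key is in to its collar, turned to its stop and still held with a 60 N grip. The sign-off gave no verdict, so the judged result is not known to me.

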